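# Dip the cement brush

## Robot

A 6-joint arm with a two-finger parallel gripper is mounted at the origin on the work surface. World frame = base frame: x ahead of the robot, y to its left, z up, the work surface at z = 0. Lengths are in m, angles in rad, forces in N, time in s.
With the tool pointing down it reaches from about 0.25 to 0.725 m from the base axis. Payload 9.7 kg.
Tool frame: the origin (TCP) lies between the finger pads, 19 mm behind the fingertips; this is the grasp point; z points along the fingers, y is the line along which they close (so a half turn about z gives the same grasp; the last joint's range is limited). The gripper opens to 85 mm and grips with 20 to 120 N. Pads are 22 mm wide; open, the fingers measure 114 mm over their backs; the gripper's body (76 mm by 85 mm) begins 54 mm behind the grasp point. The pads swing forward as they close: fully open they stand 13 mm farther back than shut.
Start: joints at [1.138, 0.087, 0.176, 1.66, 0, 1.571], TCP at [0.231, 0.499, 0.25] pointing down, gripper open.
Joint ranges: [-3.13, 3.13], [-0.85, 1.81], [-1.15, 1.24], [-2.2, 2.28], [-1.44, 1.52], [-3.14, 3.14]. Speed limits (rad/s): [2.22, 2.22, 2.57, 3.14, 3.14, 3.14].

## Interface

Orientations are given as [roll, pitch, yaw] about the fixed x, y, z axes, in that order (R = Rz(yaw) Ry(pitch) Rx(roll)).
In Python, from workcell import ctrl, camera, camera_info, finish_job gives the robot as it stands. The module is installed in compiled form; this text tells all that it offers.
- The arm moves only by the tool step_arm, never from a script. Its argument "deltas" is text: rows parted by semicolons, each of 5 numbers parted by spaces: the opening, from -1 (shut) to 1 (fully open), then the shift along the tool's x, y, z each as a share of 750 mm, from -1 to 1, then the turn about the tool's z as a share of 120 degrees, from -1 to 1. A call has exactly 5 rows; each row is the pose to reach, as a shift and turn from the pose commanded when the call began, along the tool's axes at that moment; what a row does not reach only later rows make up. A row lasts 1/8 s, in which the tool goes at most 62.5 mm and 10.7 degrees, less where a joint would pass 70% of its speed; a pose out of reach is approached as far as the arm can. A call with a number of a shift or a turn outside -1 to 1 is refused whole. A call with a gripper value outside its range is refused whole. The fingers move at their own pace and stop on an object; the grip force is fixed at half the most. Time passes only in rows, so rows that repeat a pose let the fingers close, or fill a call up. It gives the time, the measured TCP pose, the force, the opening and the grip force at its end, in the units of the state.
- ctrl.read_state(): the state, without advancing time (a new reading comes with each control period).
- camera(name): name is "scene" or "side" or "wrist"; returns the picture (384x512x3 uint8, blue, green, red); there is no depth.
- camera_info(name): a dict with "intrinsics" (3x3 intrinsics, pixels), "R" (3x3) and "t" (3): a world point X has camera coordinates R X + t; the wrist camera has in their place "hand_eye" (4x4, takes a point from camera to tool coordinates, whose origin is the TCP and whose axes are the flange's). Camera axes: x right, y down, z forward; pixel columns grow to the right and rows downward; lengths in m; the calibration is good to about 2 mm. A picture is of the moment at which its call begins: read the wrist's pose just before it. camera_info takes no time and is no camera call.
- finish_job(): hands the job in; it is judged then, once.
The state is a dict: "time": time; "joints": joint angles; "dq": joint speeds; "joint_torque": joint torques, N m; "tool_pos": TCP position; "orientation": TCP orientation; "wrist_force": force on the tool from outside, world axes, zero at the start; "moment": the same for the moment, N m; "grip_width": finger opening in m; "gripper_force": force on a finger pad.
Only numpy, scipy, OpenCV 4.12 (cv2) and the standard library are available. Lean on these libraries where they do the work, as an engineer would, in place of code of your own. Each camera call takes 0.05 s, during which the arm holds its last target. There are 200 camera calls.

## Task

Turn the extractor's rotary switch clockwise to its on stop. Then lift the brush out of its sloping rest, stand it bristles down in the well of the wooden block and let go of it; take it again by the top of its handle and, keeping it about upright, dip the bristles past half the depth of the glue pot. Finally stand the brush back in the block, bristles down, and leave the pot and the other things on the bench where they are.

Things in the scene. Friction and masses are not known exactly. Their poses are not given: they have to be found in the camera images.
- brush: Loose round brush, 210 mm long, 45 to 100 g. Origin at the bristle tip on its axis; own z runs along the axis from tip to handle end (up when it stands bristles down; x, y have no meaning). Rigid grey bristles and steel ferrule, up to 11.2 mm radius, reach to z = 60 mm; then a light wooden handle, 18 mm diameter. Starts in the rest, handle 30 degrees above level.
- brush_tip (a point): Centre of the bristle tip (origin of the brush; radius 8 mm there, 11 mm from 12 mm up). To stand the brush up, grip it near 145 mm from here, tool slanted so that its z makes about 40 degrees with the line from handle end to tip: the tool then slants 40 degrees when the brush is upright.
- brush_end (a point): Centre of the handle's upper end, 210 mm from the tip, on the brush axis. For the dip the TCP must be on the upper part of the handle, above z = 160 mm on the brush (180 to 190 mm is good).
- rest: Fixed dark steel rest. Origin under the centre of its 200 x 70 x 6 mm base. Brush lies over its x axis: tip at x = +80, z = 16 mm by a 28 mm stop, handle rising to -x (towards the robot at yaw 0). From z = 175 mm on the brush the handle lies in a narrow trough where fingers do not fit; at 60 to 170 mm it is free all round (axis 88 mm over the bench at 145). Brush lifts straight up.
- stand: Fixed dark wooden block, 80 x 80 x 70 mm, with one round well 34 mm in diameter and 60 mm deep in the middle of its top, mouth chamfered 5 mm. Origin at the centre of its underside, z up. A brush let go in it leans by up to about 12 degrees any way.
- stand_floor (a point): Centre of the well's floor, 10 mm above the bench; z up.
- pot: Loose round aluminium glue pot (empty), 0.6 kg, 75 mm high, 88 mm wide at the belly with a narrower neck; mouth 58 mm in inner diameter, inner floor 6 mm above the bench, so 69 mm deep. Origin at the centre of its underside, z up.
- pot_rim (a point): Centre of the pot's mouth at rim height, 75 mm above the bench. Half depth is 35 mm below it.
- fan (a joint): Angle of the extractor's rotary switch, rad: 0 = off stop, 1.05 = on stop (60 degrees clockwise seen from above). Stays where it is left (light friction, about 0.06 N m). Starts at 0 to 0.1; on from 0.95.
- fan_grip (a point): On the switch's axis, where to grip its bar from above: 84 mm above the bench, on a fixed grey box 110 x 90 x 50 mm. Turns with the bar: x runs along the black bar (56 mm long, 14 mm thick, 34 mm high, top 95 mm and its foot disc's top 62 mm above the bench); grip across y. z up.
- hammer: Bystander: hammer lying flat, 260 mm long, handle 26 mm thick; own x along it to the head, origin under its middle.
- tin: Bystander: closed dark tin with a pale lid, 72 mm across, 30 mm high; origin under its centre.
- spool: Bystander: thread spool, 40 mm across, 46 mm high; origin under its centre.
- heels: Bystander: two stacked black rubber heels, about 85 x 65 x 24 mm; origin under it.
- tacks: Bystander: small steel bowl, 64 mm across, 40 mm high; origin under its centre.

How it is judged:
On the way, in this order (a step that is already met when the one before it is completed fails the run):
1. the extractor switch is on (value of joint fan above 0.95 rad), for 0.2 s.
2. the brush stands bristles down in the wooden block's well, released (horizontal distance between brush_tip and stand_floor below 0.017 m and z of brush_tip in the frame of stand_floor below 0.012 m and angle between brush's own z axis and vertical below 0.3 rad and contact force between the fingers and brush below 0.1 N), for 0.3 s.
3. held by the top of its handle and about upright, the brush is dipped past half the pot's depth (z of brush_tip in the frame of pot_rim below -0.035 m and horizontal distance between brush_tip and pot_rim below 0.035 m and angle between brush's own z axis and vertical below 0.35 rad and contact force between the fingers and brush above 1 N and z of the grasp point in the frame of brush above 0.16 m), for 0.2 s.
At the end, for the whole second after the job is handed in: The brush stands at rest in the block's well, bristles down: tip within 12 mm of the well's floor in height and 17 mm of its centre, leaning less than 0.3 rad, not held; the switch is still on (over 0.95 rad); the pot stands upright (under 0.1 rad) within 30 mm of where it started (all of step 2 and linear speed of brush below 0.02 m/s and value of joint fan above 0.95 rad and angle between pot's own z axis and vertical below 0.1 rad and distance of pot from where it was at the start of the episode below 0.03 m); the robot touches nothing.
It fails at once if the pot is tipped (over 0.3 rad) or shoved (over 30 mm) (angle between pot's own z axis and vertical above 0.3 rad or distance of pot from where it was at the start of the episode above 0.03 m).
It fails at once if a bystander (hammer, tin, spool, heels, bowl) is moved over 40 mm (distance of any of hammer, tin, spool, heels, tacks from where it was at the start of the episode above 0.04 m).
It also fails if it takes over 70 s, if anything falls off the work surface, if the arm or the gripper's body presses on something with over 40 N, if the wrist force passes 120 N, or if a joint passes its speed limit or range.

## Working session

There is one attempt and no reset: what is moved stays moved. The work goes in short steps, Python scripts to look and compute and a tool call to move; the robot and the scene stay as the last step left them, time stands still between calls to the robot, and variables do not carry over. Pictures are saved under pics/ and viewed, at most 10 in all, crops included, and the job is handed in when it is done.

Besides the shell and the picture viewer there is one more tool, called after "Emit:" as name(argument=value, ...), one argument or row to a line, values as JSON. step_arm: Moves the arm, as the interface text tells. Shift numbers are shares of 750 mm and turn numbers shares of 120 degrees, none past 1 either way. Its arguments: {"type":"object","properties":{"deltas":{"type":"string"}},"required":["deltas"]}

```bash
mkdir -p pics
cat > h.py <<'E'
import numpy as np, cv2
from scipy.spatial.transform import Rotation as Ro
from workcell import ctrl, camera, camera_info, finish_job
def cam(n):
    i=camera_info(n); K=np.array(i["intrinsics"])
    if n=="wrist":
        s=ctrl.read_state(); T=np.eye(4); T[:3,:3]=Ro.from_euler('xyz',s["orientation"]).as_matrix(); T[:3,3]=s["tool_pos"]
        C=np.linalg.inv(T@np.array(i["hand_eye"])); return K,C[:3,:3],C[:3,3]
    return K,np.array(i["R"]),np.array(i["t"])
def ray(c,u,v):
    K,R,t=c; d=R.T@np.linalg.solve(K,[u,v,1.]); return -R.T@t,d/np.linalg.norm(d)
def onz(c,u,v,z):
    o,d=ray(c,u,v); return o+d*(z-o[2])/d[2]
def proj(c,X):
    K,R,t=c; p=K@(R@np.asarray(X,float)+t); return p[:2]/p[2]
def tri(*rs):
    A=0;b=0
    for o,d in rs:
        P=np.eye(3)-np.outer(d,d); A=A+P; b=b+P@o
    X=np.linalg.solve(A,b); return X,[float(np.linalg.norm((np.eye(3)-np.outer(d,d))@(X-o))) for o,d in rs]
E
python3 - <<'E'
from h import *
for n in("scene","side","wrist"):
    c=cam(n); im=camera(n); cv2.imwrite(f"pics/{n}0.png",im); np.savez(f"pics/{n}0.npz",K=c[0],R=c[1],t=c[2])
    print(n,(-c[1].T@c[2]).round(3),c[1][2].round(2))
s=ctrl.read_state(); print(s)
a=[cv2.resize(cv2.imread(f"pics/{n}0.png"),(800,600)) for n in("scene","side")]
for n,x in zip("ab",a): cv2.imwrite(f"pics/v{n}.png",x)
E
```

```text
scene [0.952 0.797 0.994] [-0.3  -0.65 -0.7 ]
side [ 0.324 -0.62   0.542] [ 0.28  0.79 -0.55]
wrist [0.152 0.534 0.374] [ 0.3  -0.14 -0.94]
{'time': 0.15, 'joints': array([1.13798027e+00, 8.73449204e-02, 1.75339136e-01, 1.65979576e+00,
       6.87550807e-06, 1.57077560e+00]), 'dq': array([ 6.68271887e-04, -1.88477787e-03,  2.87010267e-03,  6.41692868e-04,
        3.19536692e-05, -1.35940863e-03]), 'joint_torque': array([-6.75918473e-04, -5.20761144e+01,  4.65044653e+01,  1.38972138e-02,
       -3.39139490e-07,  3.83709875e-06]), 'tool_pos': array([0.23062317, 0.4991522 , 0.24945156]), 'orientation': array([-3.14058743e+00, -6.89634387e-06,  2.70879732e+00]), 'wrist_force': array([ 0.04294849,  0.78681513, -0.30181767]), 'moment': array([0.0352176 , 0.00477918, 0.01543525]), 'gripper_force': 0.0, 'grip_width': 0.08503041389917984}
```

View pics/va.png

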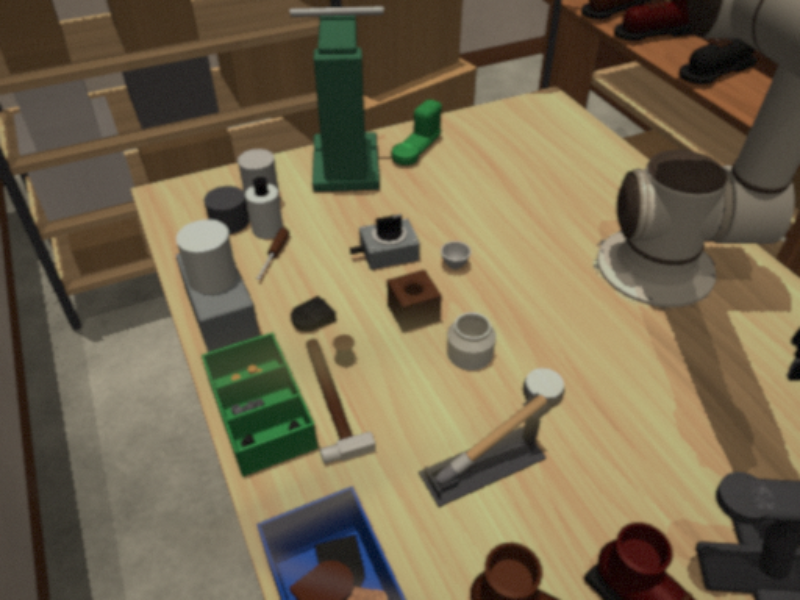

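View pics/vb.png

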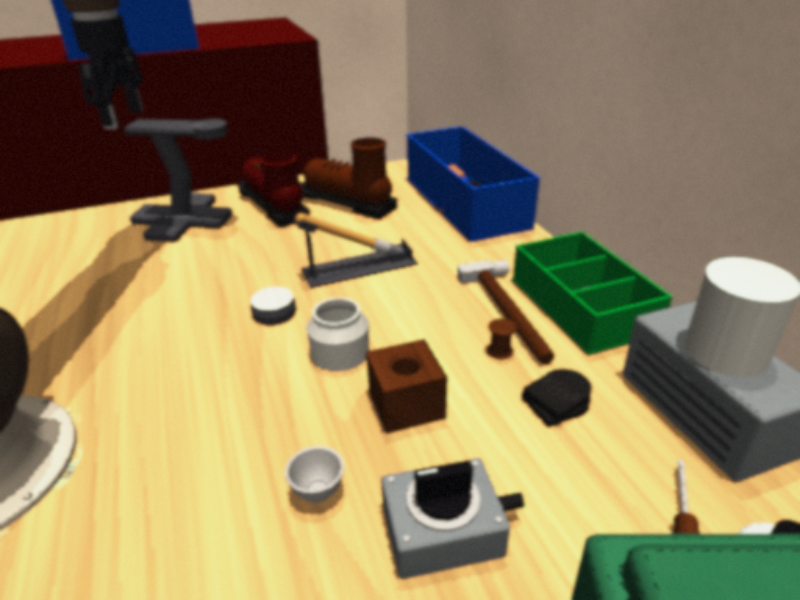

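The scene view shows the brush from its tip at (452,468) to its handle end at about (552,398). The well is at (414,290), the pot mouth at (473,325) and the switch bar at (389,227). In the side view the well is at (405,366), the pot mouth at (338,312), the bar top at (444,475) and the brush runs (298,220) to (403,250).

Run:
```python
from h import *
a=cam("scene"); b=cam("side"); k=.64
P={"well":((414,290),(405,366),.07),"rim":((473,325),(338,313),.075),"bartop":((389,219),(444,474),.095),"bend":((555,395),(298,219),.121),"tip":((445,475),(405,248),.016),"restcornerA":((435,502),(415,263),0),"restB":((545,457),(308,283),0),"tin":((543,380),(272,299),.03),"spool":((344,342),(501,327),.046)}
for n,(p,q,z) in P.items():
    X,e=tri(ray(a,p[0]*k,p[1]*k),ray(b,q[0]*k,q[1]*k))
    print(n,X.round(3),np.round(e,4),onz(a,p[0]*k,p[1]*k,z).round(3),onz(b,q[0]*k,q[1]*k,z).round(3))
A=cv2.imread("pics/scene0.png"); B=cv2.imread("pics/side0.png")
f=lambda im,x,y,w,h:cv2.resize(im[y:y+h,x:x+w],(400,300),interpolation=cv2.INTER_CUBIC)
# crops
o=np.vstack([np.hstack([f(A,215,130,80,60),f(B,235,280,100,75)]),np.hstack([f(A,264,230,100,75),f(B,180,130,88,66)])])
cv2.imwrite("pics/crops.png",o)
```

```text
well [ 0.518 -0.086  0.066] [0.0009 0.0009] [ 0.52  -0.082  0.07 ] [ 0.517 -0.092  0.07 ]
rim [0.468 0.047 0.073] [0.0031 0.0031] [0.466 0.049 0.075] [0.47  0.042 0.075]
bartop [ 0.486 -0.276  0.091] [0.0014 0.0014] [ 0.487 -0.27   0.095] [ 0.486 -0.28   0.095]
bend [0.458 0.27  0.121] [0.0103 0.0103] [0.448 0.271 0.121] [0.466 0.259 0.121]
tip [0.645 0.271 0.025] [0.0095 0.0095] [0.633 0.269 0.016] [0.658 0.281 0.016]
restcornerA [ 0.668  0.284 -0.018] [0.0104 0.0104] [0.663 0.297 0.   ] [0.665 0.249 0.   ]
restB [ 0.466  0.289 -0.016] [0.0095 0.0095] [0.464 0.299 0.   ] [0.469 0.255 0.   ]
tin [0.397 0.181 0.031] [0.0007 0.0007] [0.395 0.18  0.03 ] [0.398 0.182 0.03 ]
spool [ 0.682 -0.035  0.046] [0.0006 0.0006] [ 0.681 -0.035  0.046] [ 0.682 -0.036  0.046]
```

View pics/crops.png

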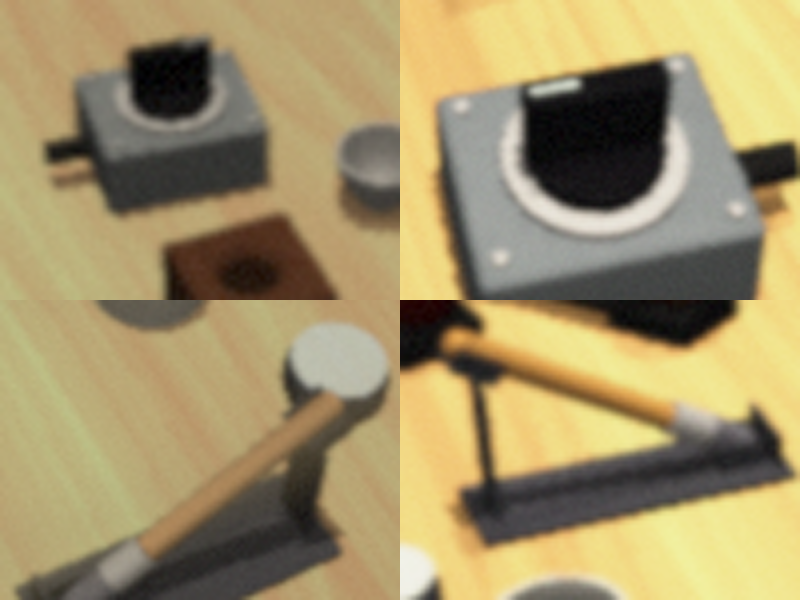

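```bash
cat >> h.py <<'E'
def plan(targets, start=None):
    """targets: list of (xyz,yaw); prints share numbers per call"""
    if start is None:
        s=ctrl.read_state(); p=np.array(s["tool_pos"]); y=s["orientation"][2]
    else: p,y=np.array(start[0]),start[1]
    for q,yt in targets:
        d=np.array(q)-p; R=(Ro.from_euler('z',y)*Ro.from_euler('x',np.pi)).as_matrix()
        l=R.T@d/.75; dy=-(yt-y)
        print("dist",round(float(np.linalg.norm(d)),3),"turn",round(float(np.degrees(dy)),1),"|",*np.round(l,4),round(float(np.degrees(dy)/120),4))
        p=np.array(q); y=yt
E
python3 - <<'E'
from h import *
a=np.array([.231,.499,.25]); b=np.array([.486,-.276,.22])
plan([(a+(b-a)*i/3,2.709-2.509*i/3) for i in(1,2,3)],(a,2.709))
E
```

```text
dist 0.272 turn 47.9 | -0.2473 -0.2652 0.0133 0.3993
dist 0.272 turn 47.9 | -0.3626 0.0058 0.0133 0.3993
dist 0.272 turn 47.9 | -0.2387 0.273 0.0133 0.3993
```

Emit:
step_arm(
  deltas="1 -0.247 -0.265 0.013 0.4;1 -0.247 -0.265 0.013 0.4;1 -0.247 -0.265 0.013 0.4;1 -0.247 -0.265 0.013 0.4;1 -0.247 -0.265 0.013 0.4",
)

```text
time: 0.78
tool_pos: [0.3158, 0.2386, 0.2403]
orientation: [3.141, 0.0, 1.864]
wrist_force: [-0.6, 0.8, 0.6]
grip_width: 0.0852
gripper_force: 0.0
```

Emit:
step_arm(
  deltas="1 -0.363 0.006 0.013 0.4;1 -0.363 0.006 0.013 0.4;1 -0.363 0.006 0.013 0.4;1 -0.363 0.006 0.013 0.4;1 -0.363 0.006 0.013 0.4",
)

```text
time: 1.4
tool_pos: [0.4005, -0.0205, 0.2301]
orientation: [-3.141, 0.001, 1.025]
wrist_force: [1.1, 0.6, -0.2]
grip_width: 0.0855
gripper_force: 0.0
```

Emit:
step_arm(
  deltas="1 -0.239 0.273 0.013 0.4;1 -0.239 0.273 0.013 0.4;1 -0.239 0.273 0.013 0.4;1 -0.239 0.273 0.013 0.4;1 -0.239 0.273 0.013 0.4",
)

```text
time: 2.02
tool_pos: [0.4845, -0.2793, 0.2194]
orientation: [-3.141, 0.001, 0.189]
wrist_force: [0.1, 0.6, -0.2]
grip_width: 0.0853
gripper_force: 0.0
```

Run:
```python
from h import *
s=ctrl.read_state(); print(s["time"],s["tool_pos"],s["orientation"],s["joints"])
c=cam("wrist"); im=camera("wrist"); cv2.imwrite("pics/w1.png",im)
print(proj(c,[.486,-.276,.095]))
```

```text
2.025 [ 0.48449336 -0.27932198  0.21935038] [-3.14076187e+00  1.35246893e-03  1.88600729e-01] [-5.22857881e-01  1.01195437e-01  1.31878836e-01  1.60304655e+00
 -2.53832798e-04  2.43013480e+00]
[253.22939078 186.64689394]
```

View pics/w1.png

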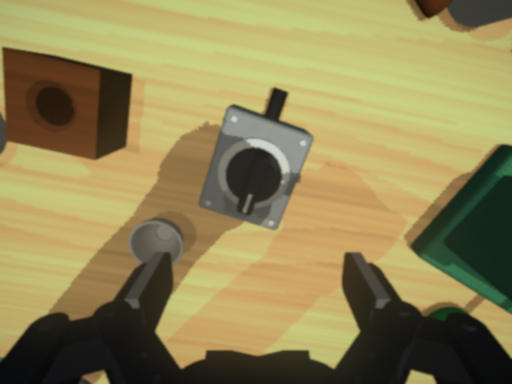

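The wrist view shows the switch's pale ring centred near (254,172). The pale pointer on the bar is at (247,203), and the box is tilted slightly. Next I measure the bar's direction.

Run:
```python
from h import *
c=cam("wrist"); im=cv2.imread("pics/w1.png"); x0,y0=195,95
s=im[y0:235,x0:320].astype(int); g=s.max(2)
m=((s.min(2)>95)&(s.max(2)-s.min(2)<40)).astype(np.uint8)
n,l,st,ce=cv2.connectedComponentsWithStats(m)
for i in range(1,n):
    if st[i,4]>8: print(i,st[i],ce[i]+[x0,y0])
# pointer pixels, near (247,203)
yy,xx=np.nonzero(g>70); k=(abs(xx+x0-247)<7)&(abs(yy+y0-203)<14)
for v in range(185,222,2): print(v,*g[v-y0,232-x0:282-x0:2])
```

```text
1 [  22   12   96  123 4104] [265.56042885 152.4454191 ]
2 [ 48 100   8  17  37] [246.7027027  203.27027027]
4 [ 10 106   6   5  24] [207.66666667 202.875     ]
185 42 42 41 41 41 40 37 39 40 42 41 40 41 40 41 42 42 43 44 45 46 46 46 58 101
187 42 41 41 41 41 40 38 39 40 42 41 41 41 41 41 42 44 44 45 45 46 47 48 73 112
189 43 42 42 40 41 38 40 41 42 42 41 43 43 42 41 42 43 43 44 46 46 47 57 93 114
191 55 43 42 42 42 39 41 41 42 43 42 43 42 42 42 43 44 44 45 45 46 53 86 110 113
193 81 48 42 42 41 40 41 43 56 60 47 43 44 44 43 45 46 45 45 46 50 75 105 113 113
195 101 81 55 43 41 41 43 49 101 124 79 45 43 43 44 44 45 45 47 54 81 109 112 114 112
197 109 106 91 63 43 42 44 63 121 119 66 44 43 44 45 46 47 48 60 88 107 113 113 114 112
199 106 107 105 81 45 43 46 76 119 98 53 45 45 46 47 49 56 73 96 109 111 112 116 126 129
201 91 102 103 73 44 44 51 94 114 74 46 47 53 59 73 86 100 108 112 112 113 118 126 130 131
203 81 85 90 62 45 46 63 109 107 60 47 63 93 102 110 110 111 113 111 104 115 129 129 131 131
205 81 81 76 54 46 48 83 116 94 50 49 82 108 111 111 110 107 102 94 94 123 130 130 130 131
207 81 81 72 51 48 58 109 118 74 49 55 87 102 99 95 91 86 84 84 96 125 130 130 130 131
209 81 81 71 50 49 74 128 110 61 49 58 80 84 83 83 82 83 83 85 108 130 131 130 130 130
211 82 82 76 60 53 84 128 95 53 51 70 82 83 84 83 83 84 84 86 109 130 131 131 130 129
213 85 83 82 78 72 70 81 64 52 61 87 91 85 85 84 84 85 85 92 119 130 131 131 129 127
215 91 86 84 84 83 82 79 75 71 83 94 96 92 86 85 85 85 91 110 125 130 131 130 129 124
217 125 108 98 93 89 85 86 87 93 96 98 97 96 92 89 89 90 104 124 128 129 131 130 128 123
219 152 148 140 128 113 100 97 97 98 98 98 98 98 98 97 99 116 136 134 127 125 129 129 125 139
221 156 155 155 154 150 149 157 143 120 104 99 99 99 98 99 116 137 142 150 180 174 138 128 122 160
```

Run:
```python
from h import *
c=cam("wrist"); im=cv2.imread("pics/w1.png")
g=im.max(2).astype(float); pts=[]
for v in range(195,212):
    r=np.clip(g[v,239:256]-60,0,None); r[np.arange(239,256)>254]=0; pts.append((r@np.arange(239,256)/r.sum(),v))
P=np.array([onz(c,u,v,.095) for u,v in pts]); 
vx,vy,x,y=cv2.fitLine(P[:,:2].astype(np.float32),cv2.DIST_HUBER,0,.01,.01).ravel()
end=onz(c,244.3,213,.095); d=np.array([vx,vy]); d*= -np.sign(d@(end[:2]-P[0,:2])) 
print("yaw",np.arctan2(d[1],d[0]),"start",P[0],"end",end,"ctr",np.array([x,y])+d*((end[:2]-[x,y])@d+.028))
# ring centre: min pixel box corners screws
for n,(u,v) in {"s1":(234,118),"s2":(303,143),"s3":(207.5,203),"s4":(271,223)}.items(): print(n,onz(c,u,v,.051).round(4))
```

```text
yaw -0.07143508 start [ 0.47825027 -0.27523694  0.095     ] end [ 0.46043364 -0.27353229  0.095     ] ctr [ 0.48834096 -0.27582805]
s1 [ 0.5365 -0.2487  0.051 ]
s2 [ 0.5253 -0.3188  0.051 ]
s3 [ 0.4457 -0.2352  0.051 ]
s4 [ 0.4354 -0.3051  0.051 ]
```

Emit:
step_arm(
  deltas="1 0 0 0 -0.445;1 0 0 0 -0.445;1 0 0 0 -0.445;1 0 0 0 -0.445;1 0 0 0 -0.445",
)

```text
time: 2.7
tool_pos: [0.4843, -0.276, 0.2205]
orientation: [-3.141, -0.0, 1.135]
wrist_force: [-0.1, -0.7, 0.3]
grip_width: 0.0853
gripper_force: 0.0
```

Emit:
step_arm(
  deltas="1 0 0 0 -0.445;1 0 0 0 -0.445;1 0 0 0 -0.445;1 0 0 0 -0.445;1 0 0 0 -0.445",
)

```text
time: 3.32
tool_pos: [0.4843, -0.2759, 0.2206]
orientation: [-3.141, -0.0, 2.067]
wrist_force: [-0.1, -0.1, 0.2]
grip_width: 0.0854
gripper_force: 0.0
```

Emit:
step_arm(
  deltas="1 0 0 0 -0.445;1 0 0 0 -0.445;1 0 0 0 -0.445;1 0 0 0 -0.445;1 0 0 0 -0.445",
)

```text
time: 3.95
tool_pos: [0.4843, -0.2759, 0.2206]
orientation: [3.141, -0.0, 2.999]
wrist_force: [0.3, -0.3, 0.1]
grip_width: 0.0854
gripper_force: 0.0
```

Emit:
step_arm(
  deltas="1 0 0 0.06 -0.038;1 0 0 0.06 -0.038;1 0 0 0.06 -0.038;1 0 0 0.06 -0.038;1 0 0 0.06 -0.038",
)

```text
time: 4.58
tool_pos: [0.4848, -0.2766, 0.1769]
orientation: [-3.141, 0.002, 3.071]
wrist_force: [-0.1, 0.3, -0.0]
grip_width: 0.0855
gripper_force: 0.0
```

Run:
```python
from h import *
s=ctrl.read_state(); print(s["time"],s["tool_pos"],s["orientation"],s["joints"])
c=cam("wrist"); im=camera("wrist"); cv2.imwrite("pics/w2.png",im)
p=proj(c,[.487,-.276,.095]); print(p)
x,y=int(p[0])-75,int(p[1])-56; x=max(x,0);y=max(y,0)
cv2.imwrite("pics/w2c.png",cv2.convertScaleAbs(cv2.resize(im[y:y+112,x:x+150],(600,448)),alpha=1.5)); print(x,y)
```

```text
4.575 [ 0.48481576 -0.27661074  0.17693254] [-3.14085780e+00  1.53086371e-03  3.07063453e+00] [-5.18482152e-01  8.93918418e-02  3.74371549e-02  1.51714354e+00
 -2.81583804e-08 -4.47523467e-01]
[259.36790961 212.88983959]
184 156
```

View pics/w2c.png

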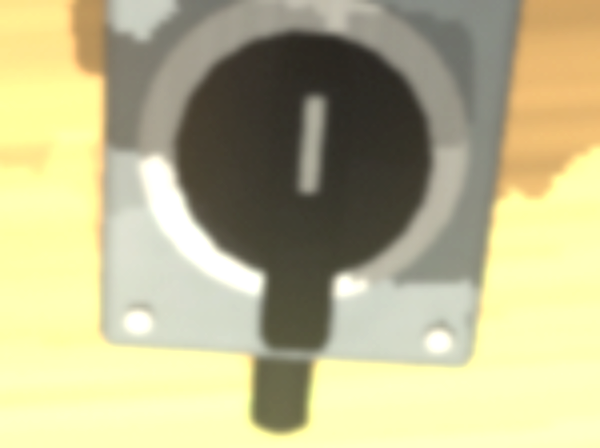

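Run:
```python
from h import *
c=cam("wrist")
for u,v in((316,94),(308,195),(297,348)): print(onz(c,184+u/4,156+v/4,.095))
a=onz(c,184+316/4,156+94/4,.095);b=onz(c,184+297/4,156+348/4,.095);m=onz(c,184+308/4,156+195/4,.095)
print(np.arctan2(*(b-a)[1::-1]),np.arctan2(*(m-a)[1::-1]),np.linalg.norm(b-a))
```

```text
[ 0.46096713 -0.27152304  0.095     ]
[ 0.48031895 -0.27426193  0.095     ]
[ 0.51195805 -0.27852144  0.095     ]
-0.13639566630838887 -0.14059768939421574 0.0514689364070973
```

Emit:
step_arm(
  deltas="1 -0.003 0.001 0.12 0.031;1 -0.003 0.001 0.12 0.031;1 -0.003 0.001 0.12 0.031;-1 -0.003 0.001 0.12 0.031;-1 -0.003 0.001 0.12 0.031",
)

```text
time: 5.25
tool_pos: [0.4875, -0.2763, 0.0877]
orientation: [-3.141, 0.003, 3.006]
wrist_force: [0.1, -0.1, 1.6]
grip_width: 0.0514
gripper_force: 0.0
```

Emit:
step_arm(
  deltas="-1 0 0 0 0;-1 0 0 0 0;-1 0 0 0 0;-1 0 0 0 0;-1 0 0 0 0",
)

```text
time: 5.88
tool_pos: [0.4871, -0.2751, 0.0866]
orientation: [3.14, 0.001, 3.006]
wrist_force: [-0.2, 6.0, 5.3]
grip_width: 0.0131
gripper_force: 59.3
```

Emit:
step_arm(
  deltas="-1 0 0 0 0.08;-1 0 0 0 0.16;-1 0 0 0 0.24;-1 0 0 0 0.32;-1 0 0 0 0.4",
)

```text
time: 6.5
tool_pos: [0.487, -0.275, 0.0866]
orientation: [3.14, -0.0, 2.164]
wrist_force: [-0.6, 5.4, 5.4]
grip_width: 0.0132
gripper_force: 59.1
```

Emit:
step_arm(
  deltas="-1 0 0 0 0.06;-1 0 0 0 0.1;-1 0 0 0 0.11;-1 0 0 0 0.11;-1 0 0 0 0.11",
)

```text
time: 7.12
tool_pos: [0.487, -0.275, 0.0866]
orientation: [3.14, -0.001, 1.94]
wrist_force: [-0.5, 6.6, 6.0]
grip_width: 0.0135
gripper_force: 59.4
```

```bash
python3 -c "
from h import *
s=ctrl.read_state();print(s['moment'],s['joints'])"
```

```text
[1.09701778 0.2685514  0.57768285] [-0.51475647  0.10818612 -0.11651175  1.34578358  0.00153721  0.68719884]
```

Emit:
step_arm(
  deltas="1 0 0 0 0;1 0 0 0 0;1 0 0 -0.07 0;1 0 0 -0.15 0;1 0 0 -0.22 0",
)

```text
time: 7.75
tool_pos: [0.4865, -0.2759, 0.2529]
orientation: [3.141, 0.001, 1.938]
wrist_force: [0.9, -0.1, 0.1]
grip_width: 0.0852
gripper_force: 0.0
```

Run:
```python
from h import *
s=ctrl.read_state();print(s['tool_pos'],s['orientation'][2],s['grip_width'])
a=np.array([.487,-.275,.25]);b=np.array([.48,.27,.25])
plan([((a+b)/2,2.54),(b,3.1416)],(a,1.938))
im=camera("side"); cv2.imwrite("pics/s1.png",im)
cv2.imwrite("pics/s1c.png",cv2.resize(im[260:380,220:350],(520,480)))
```

```text
[ 0.48653057 -0.27591228  0.25290256] 1.9377228590128475 0.08518769910250096
dist 0.273 turn -34.5 | 0.3408 0.1261 0.0 -0.2874
dist 0.273 turn -34.5 | 0.2095 0.2969 0.0 -0.2872
```

View pics/s1c.png

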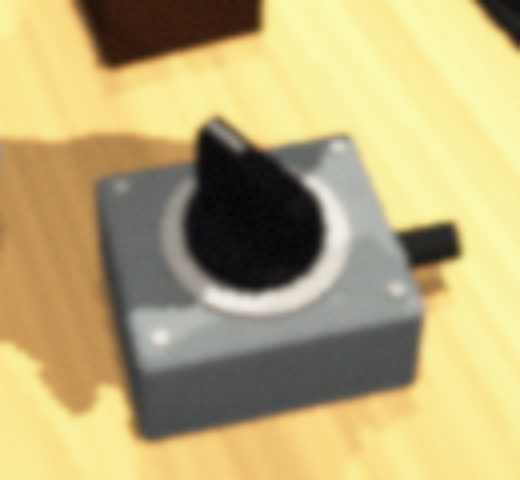

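The bar has turned and its pointer is now at the far left, (212,122) in the crop, about 60° clockwise from where it started. Next, the brush.

Emit:
step_arm(
  deltas="1 0.341 0.126 0 -0.287;1 0.341 0.126 0 -0.287;1 0.341 0.126 0 -0.287;1 0.341 0.126 0 -0.287;1 0.341 0.126 0 -0.287",
)

```text
time: 8.43
tool_pos: [0.4827, -0.0005, 0.2508]
orientation: [3.141, 0.0, 2.542]
wrist_force: [-0.1, -0.3, -0.6]
grip_width: 0.0855
gripper_force: 0.0
```

Emit:
step_arm(
  deltas="1 0.21 0.297 0 -0.287;1 0.21 0.297 0 -0.287;1 0.21 0.297 0 -0.287;1 0.21 0.297 0 -0.287;1 0.21 0.297 0 -0.287",
)

```text
time: 9.05
tool_pos: [0.479, 0.2724, 0.25]
orientation: [-3.141, -0.001, -3.14]
wrist_force: [0.4, -0.7, -0.1]
grip_width: 0.0858
gripper_force: 0.0
```

Run:
```python
from h import *
s=ctrl.read_state();print(s['time'],s['tool_pos'],s['orientation'])
c=cam("wrist"); im=camera("wrist"); cv2.imwrite("pics/w3.png",im)
np.savez("pics/w3.npz",*c)
```

```text
9.05 [0.4789988  0.27243515 0.2500473 ] [-3.14133002e+00 -6.45595670e-04 -3.13982307e+00]
```

View pics/w3.png

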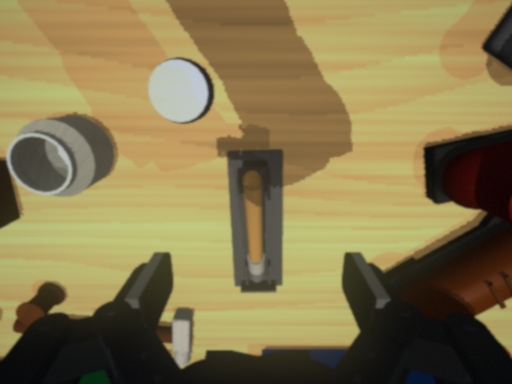

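The view shows the rest's base corners at about (228,151), (282,150), (284,290) and (237,291). The handle end is at (252,172) and the ferrule begins near (256,262).

Run:
```python
from h import *
d=np.load("pics/w3.npz"); c=(d["arr_0"],d["arr_1"],d["arr_2"])
q=[onz(c,u,v,.006) for u,v in((228,151),(282,150),(284,290),(237,291))]
for p in q: print(p.round(4))
print("ctr",np.mean(q,0).round(4))
im=cv2.imread("pics/w3.png"); h=cv2.cvtColor(im,cv2.COLOR_BGR2HSV)
L=[]
for v in range(180,262,10):
    r=h[v,238:276]; m=(r[:,1]>90)&(r[:,2]>90); xs=np.nonzero(m)[0]+238; print(v,xs.min(),xs.max(),len(xs)); L.append((xs.mean(),v))
# centre line point at s along brush: height .016+s/2
for u,v in L:
    # intersect ray w/ inclined plane: z = .016 + (xt - x)*tan30, xt = ctr.x+.08
    o,dd=ray(c,u,v); xt=np.mean(q,0)[0]+.08; t=np.tan(np.pi/6)
    k=(.016+(xt-o[0])*t-o[2])/(dd[2]+dd[0]*t); X=o+k*dd; print(v,X.round(4),"s",round((xt-X[0])/np.cos(np.pi/6),4))
```

```text
[0.4665 0.2354 0.006 ]
[0.4651 0.3025 0.006 ]
[0.6727 0.3114 0.006 ]
[0.6746 0.2422 0.006 ]
ctr [0.5697 0.2729 0.006 ]
180 243 258 16
190 244 260 17
200 244 260 17
210 245 261 17
220 246 262 17
230 246 262 17
240 247 262 16
250 248 262 15
260 251 260 10
180 [0.4697 0.2657 0.1199] s 0.2078
190 [0.4814 0.2669 0.1132] s 0.1944
200 [0.494  0.2667 0.1059] s 0.1799
210 [0.5076 0.2676 0.0981] s 0.1641
220 [0.5224 0.2684 0.0895] s 0.1471
230 [0.5385 0.2683 0.0802] s 0.1284
240 [0.5562 0.2687 0.07  ] s 0.108
250 [0.5756 0.2692 0.0588] s 0.0856
260 [0.597  0.2697 0.0464] s 0.0609
```

Emit:
step_arm(
  deltas="1 -0.038 -0.006 0.06 -0.014;1 -0.038 -0.006 0.12 -0.014;1 -0.038 -0.006 0.18 -0.014;1 -0.038 -0.006 0.205 -0.014;1 -0.038 -0.006 0.205 -0.014",
)

```text
time: 9.72
tool_pos: [0.5078, 0.2643, 0.0966]
orientation: [-3.141, -0.001, -3.115]
wrist_force: [-0.3, 1.4, 0.4]
grip_width: 0.0851
gripper_force: 0.0
```

Emit:
step_arm(
  deltas="-1 0 0 0 0;-1 0 0 0 0;-1 0 0 0 0;-1 0 0 0 0;-1 0 0 0 0",
)

```text
time: 10.35
tool_pos: [0.5084, 0.2669, 0.0979]
orientation: [3.138, 0.002, -3.113]
wrist_force: [0.7, 9.3, 0.9]
grip_width: 0.0165
gripper_force: 58.7
```

Run:
```python
from h import *
s=ctrl.read_state();print(s['time'],s['tool_pos'],s['orientation'],s['grip_width'],s['gripper_force'],s['wrist_force'],s['moment'])
A=camera("scene");B=camera("side")
a=cam("scene");b=cam("side")
p=proj(a,[.55,.27,.07]);q=proj(b,[.55,.27,.07]);print(p,q)
f=lambda im,c:cv2.resize(im[int(c[1])-75:int(c[1])+55,int(c[0])-60:int(c[0])+60],(480,520),interpolation=cv2.INTER_CUBIC)
cv2.imwrite("pics/g1.png",np.hstack([f(A,p),f(B,q)])[:, :])
```

```text
10.35 [0.50843413 0.26691664 0.09790747] [ 3.13771250e+00  1.52520014e-03 -3.11260300e+00] 0.01652995015827511 58.67931604385376 [0.6682476  9.33232948 0.91931847] [ 1.73848263 -0.08789989 -0.11069689]
[316.13974974 279.59991347] [222.6819303  150.33599843]
```

Emit:
step_arm(
  deltas="-1 -0.014 0.004 -0.021 0;-1 -0.035 0.004 -0.044 0;-1 -0.053 0.004 -0.061 0;-1 -0.075 0.004 -0.079 0;-1 -0.075 0.004 -0.079 0",
)

```text
time: 11.08
tool_pos: [0.5651, 0.2701, 0.1581]
orientation: [3.14, 0.002, -3.114]
wrist_force: [-3.4, 0.4, 6.8]
grip_width: 0.0163
gripper_force: 62.1
```

Run:
```python
from h import *
s=ctrl.read_state();print(s['time'],s['tool_pos'],s['grip_width'],s['gripper_force'],s['wrist_force'],s['moment'])
A=camera("scene");B=camera("side")
a=cam("scene");b=cam("side")
p=proj(a,[.58,.27,.09]);q=proj(b,[.58,.27,.09]);print(p,q)
f=lambda im,c:cv2.resize(im[int(c[1])-65:int(c[1])+65,int(c[0])-50:int(c[0])+50],(400,520),interpolation=cv2.INTER_CUBIC)
cv2.imwrite("pics/g2.png",np.hstack([f(A,p),f(B,q)]))
```

```text
11.075 [0.56506393 0.27014261 0.15805995] 0.016305122576198535 62.05363713204861 [-3.41847005  0.36962877  6.80395944] [0.23158504 0.15905367 0.09227941]
[305.93514183 279.10183512] [232.94391839 141.68230528]
```

View pics/g2.png

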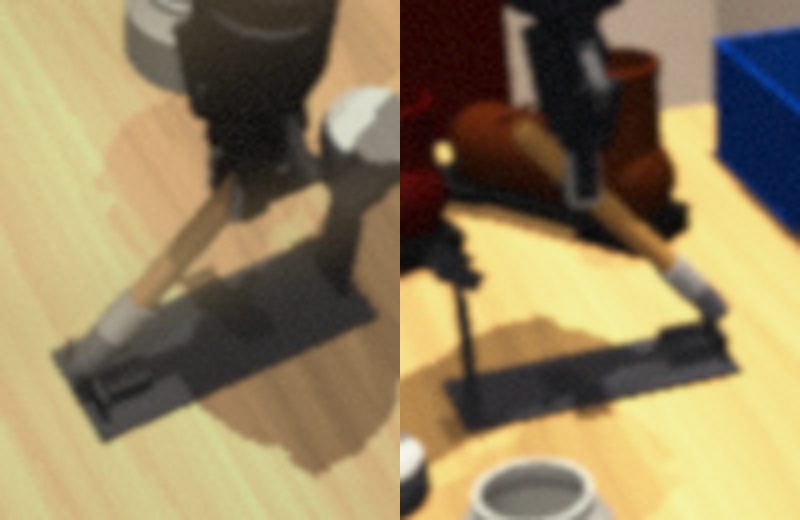

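```bash
cat >> h.py <<'E'
def ony(c,u,v,y):
    o,d=ray(c,u,v); return o+d*(y-o[1])/d[1]
E
python3 - <<'E'
from h import *
b=cam("side")
t=ony(b,260.75,151.5,.272); e=ony(b,213.2,109,.268); print(t,e,np.linalg.norm(t-e),np.degrees(np.arctan2(e[2]-t[2],t[0]-e[0])))
# expected: tip if grip at .16
for th in (40,45,50): print(th, .565+.16*np.cos(np.radians(th)), .158-.16*np.sin(np.radians(th)))
print(ony(b,182+(715-400)/4,76+330/4,.25))
E
```

```text
[0.65994488 0.272      0.04343687] [0.53322433 0.268      0.18995133] 0.1937539214286299 49.14342703010378
40 0.6875671108990364 0.055153982450153724
45 0.6781370849898476 0.04486291501015241
50 0.6678460175498463 0.03543288910096351
[0.65137254 0.25       0.03401882]
```

Emit:
step_arm(
  deltas="-1 0.05 0 0 0;-1 0.05 0 0.025 0;-1 0.045 0 0.026 0;-1 0.021 0 0.015 0;-1 -0.002 0 0 0",
)

```text
time: 11.8
tool_pos: [0.5653, 0.2695, 0.1554]
orientation: [-3.141, -0.003, -3.113]
wrist_force: [-6.0, -0.3, 0.6]
grip_width: 0.0164
gripper_force: 62.6
```

Emit:
step_arm(
  deltas="-1 -0.028 0 -0.01 0;-1 -0.054 0 -0.018 0;-1 -0.073 0 -0.02 0;-1 -0.078 0 -0.02 0;-1 -0.078 0 -0.02 0",
)

```text
time: 12.42
tool_pos: [0.624, 0.2712, 0.17]
orientation: [-3.141, -0.002, -3.114]
wrist_force: [-3.1, -0.2, -2.7]
grip_width: 0.0163
gripper_force: 70.2
```

Run:
```python
from h import *
s=ctrl.read_state();print(s['time'],s['tool_pos'],s['grip_width'],s['gripper_force'],s['wrist_force'],s['moment'])
B=camera("side");b=cam("side");cv2.imwrite("pics/s3.png",B)
x,y=190,60
cv2.imwrite("pics/g3.png",cv2.resize(B[y:y+120,x:x+100],(500,600),interpolation=cv2.INTER_CUBIC))
```

```text
12.425 [0.62395755 0.2711569  0.16999005] 0.01633166840474168 70.21014869213104 [-3.11272087 -0.23797558 -2.70904973] [0.01007097 1.14523923 0.01056277]
```

View pics/g3.png

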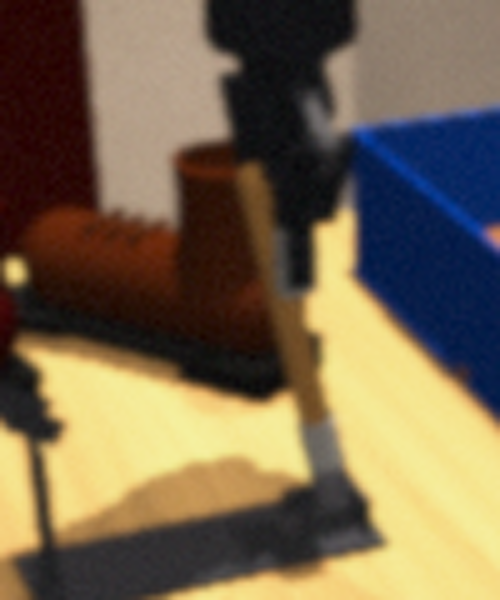

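The side view shows the brush nearly upright at the stop, its handle end at (252,165) in the crop and its ferrule top at (318,428). From here I'll measure by numbers.

Run:
```python
from h import *
b=cam("side")
e=ony(b,190+252/5,60+165/5,.271);f=ony(b,190+317/5,60+425/5,.271)
print(e,f,np.linalg.norm(e-f),"ang",np.degrees(np.arctan2(e[2]-f[2],f[0]-e[0])))
u=(f-e)/np.linalg.norm(f-e);print("tip",e+u*.21, "s of tcp",.21-np.dot(np.array([.624,.271,.170])-e,u))
```

```text
[0.60711411 0.271      0.21963766] [0.63820202 0.271      0.06839795] 0.15440176777782047 ang 78.38442085428098
tip [0.64939641 0.271      0.01393834] s of tcp 0.15797901838958156
```

Run:
```python
from h import *
d=np.load("pics/w3.npz"); c=(d["arr_0"],d["arr_1"],d["arr_2"])
im=cv2.imread("pics/w3.png"); print("rim w3",onz(c,41,164,.075).round(4))
i=camera_info("wrist")
T=np.eye(4); T[:3,:3]=Ro.from_euler('xyz',[np.pi,0,.19]).as_matrix(); T[:3,3]=[.4845,-.278,.2195]
C=np.linalg.inv(T@np.array(i["hand_eye"])); c1=(np.array(i["intrinsics"]),C[:3,:3],C[:3,3])
w=cv2.imread("pics/w1.png"); g=w[75:140,25:90].max(2); m=(g<55).astype(np.uint8)
n,l,st,ce=cv2.connectedComponentsWithStats(m)
for k in range(1,n):
    if st[k,4]>100: u,v=ce[k]+[25,75]; print("well w1",st[k],u,v,onz(c1,u,v,.07).round(4),onz(c1,55,105,.07).round(4))
plan([([.5,.1,.32],-3.114),([.4926,-.087,.32],-3.114),([.4926,-.087,.25],-3.114),([.4926,-.087,.172],-3.114)],([.624,.2712,.32],-3.114))
```

```text
rim w3 [0.4665 0.0498 0.075 ]
well w1 [  11   12   38   38 1106] 54.282097649186255 105.39783001808318 [ 0.5213 -0.0883  0.07  ] [ 0.5218 -0.089   0.07  ]
dist 0.211 turn -0.0 | 0.1716 -0.2236 -0.0 -0.0
dist 0.187 turn -0.0 | 0.0167 -0.249 -0.0 -0.0
dist 0.07 turn -0.0 | 0.0 -0.0 0.0933 -0.0
dist 0.078 turn -0.0 | 0.0 -0.0 0.104 -0.0
```

Emit:
step_arm(
  deltas="-1 0.005 0 -0.05 0;-1 0.005 0 -0.12 0;-1 0.005 0 -0.2 0;-1 0.005 0 -0.2 0;-1 0.005 0 -0.2 0",
)

```text
time: 13.1
tool_pos: [0.6209, 0.2713, 0.3207]
orientation: [-3.141, 0.001, -3.114]
wrist_force: [0.1, -0.4, -1.0]
grip_width: 0.0162
gripper_force: 69.4
```

Run:
```python
from h import *
s=ctrl.read_state();print(s['time'],s['tool_pos'],s['orientation'][2],s['wrist_force'],s['grip_width'])
p=s['tool_pos'];y=s['orientation'][2]
plan([([.505,.1,p[2]],y),([.4945,-.087,p[2]],y)])
```

```text
13.1 [0.62088648 0.2713266  0.32070214] -3.113654482080779 [ 0.10367028 -0.39485056 -0.96676895] 0.016225365728728666
dist 0.207 turn -0.0 | 0.1608 -0.224 -0.0 -0.0
dist 0.187 turn -0.0 | 0.021 -0.2488 -0.0 -0.0
```

Emit:
step_arm(
  deltas="-1 0.04 -0.056 0 0;-1 0.08 -0.112 0 0;-1 0.12 -0.168 0 0;-1 0.161 -0.224 0 0;-1 0.161 -0.224 0 0",
)

```text
time: 13.72
tool_pos: [0.5023, 0.0976, 0.3203]
orientation: [-3.141, -0.001, -3.116]
wrist_force: [0.9, 0.7, -1.3]
grip_width: 0.0164
gripper_force: 69.4
```

Emit:
step_arm(
  deltas="-1 0.005 -0.062 0 0;-1 0.01 -0.124 0 0;-1 0.016 -0.186 0 0;-1 0.021 -0.249 0 0;-1 0.021 -0.249 0 0",
)

```text
time: 14.35
tool_pos: [0.4938, -0.0893, 0.3192]
orientation: [3.142, -0.003, -3.117]
wrist_force: [0.1, 0.4, -0.7]
grip_width: 0.0161
gripper_force: 69.4
```

```bash
cat >> h.py <<'E'
def brushaxis(bbox, cams=("scene","side")):
    """wood-handle pixels in each view by difference-free colour: returns PCA line end points per view"""
    pass
E
python3 - <<'E'
from h import *
s=ctrl.read_state();print(s['time'],s['tool_pos'],s['orientation'][2],s['wrist_force'],s['grip_width'])
t=np.array(s['tool_pos']); tip=t+[.0254,0,-.156]; fer=t+[.0254*.62,0,-.156*.62]
for n in("scene","side"):
    im=camera(n); c=cam(n); cv2.imwrite(f"pics/{n}4.png",im); print(n,"tip",proj(c,tip).round(1),"fer",proj(c,fer).round(1),"tcp",proj(c,t).round(1))
A=cv2.imread("pics/scene4.png");B=cv2.imread("pics/side4.png")
p=proj(cam("scene"),tip).astype(int);q=proj(cam("side"),tip).astype(int);print(p,q)
f=lambda im,c:cv2.resize(im[max(c[1]-90,0):c[1]+60,max(c[0]-50,0):c[0]+50],(400,600),interpolation=cv2.INTER_CUBIC)
cv2.imwrite("pics/g4.png",np.hstack([f(A,p),f(B,q)]))
E
```

```text
14.35 [ 0.49380734 -0.08932133  0.31922833] -3.117042518710834 [ 0.05230074  0.37606068 -0.74141792] 0.016088193147844203
scene tip [264.4 159.8] fer [267.8 142.1] tcp [274.  110.9]
side tip [258.9 193. ] fer [253.  165.1] tcp [242.  112.5]
[264 159] [258 193]
```

View pics/g4.png

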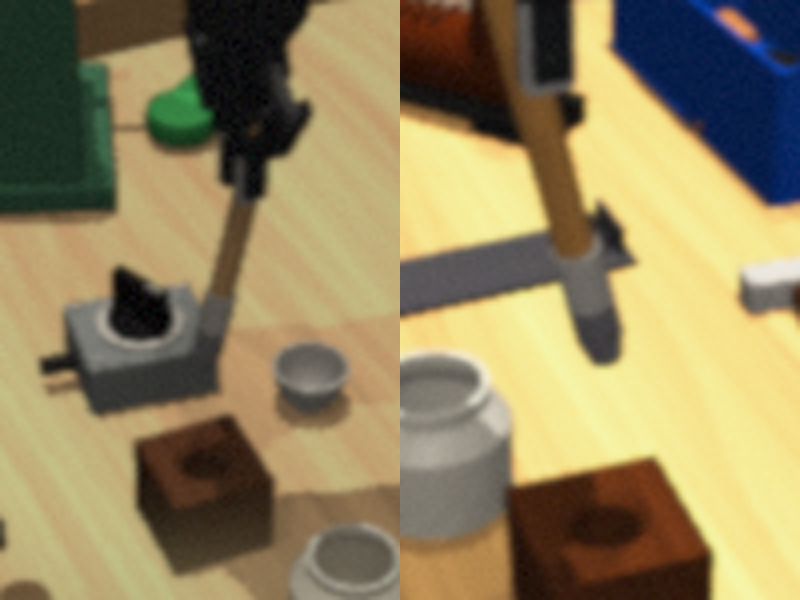

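The tip shows at scene (264,158.5) and side (258.7,192.5), where I predicted it. The well is at scene (265.7,184.5) and side (260,234).

Run:
```python
from h import *
a=cam("scene");b=cam("side")
for n,p,q in(("well",(265.7,184.5),(260,234)),("tip",(264,158.5),(258.7,192))):
    print(n,tri(ray(a,*p),ray(b,*q)),onz(a,*p,.07),onz(b,*q,.07))
s=ctrl.read_state();print(s['tool_pos'])
```

```text
well (array([ 0.51742903, -0.08804538,  0.06801969]), [0.002847750438964848, 0.0028477504389647244]) [ 0.51566975 -0.08520041  0.07      ] [ 0.51915609 -0.09156502  0.07      ]
tip (array([ 0.51892945, -0.09108126,  0.16650124]), [0.0006293051425889271, 0.0006293051425890739]) [ 0.46911536 -0.19481519  0.07      ] [0.56824617 0.04505147 0.07      ]
[ 0.49398742 -0.08706845  0.31976669]
```

Emit:
step_arm(
  deltas="-1 -0.007 0 0.05 0;-1 -0.007 0 0.1 0;-1 -0.007 0 0.14 0;-1 -0.007 0 0.17 0;-1 -0.007 0 0.19 0",
)

```text
time: 15.08
tool_pos: [0.4989, -0.0856, 0.177]
orientation: [3.141, -0.002, -3.112]
wrist_force: [1.1, -0.3, 0.2]
grip_width: 0.0161
gripper_force: 69.4
```

Run:
```python
from h import *
s=ctrl.read_state();print(s['time'],s['tool_pos'],s['orientation'],s['wrist_force'],s['moment'],s['grip_width'])
```

```text
15.075 [ 0.49885497 -0.08563169  0.17700125] [ 3.14109938e+00 -1.68898435e-03 -3.11170774e+00] [ 1.06587445 -0.2769887   0.16521382] [-0.04472821 -0.00274918  0.01480933] 0.01611687784942813
```

Emit:
step_arm(
  deltas="-1 0 0 0.008 0;-1 0 0 0.012 0;-1 0 0 0.012 0;1 0 0 0.012 0;1 0 0 0.012 0",
)

```text
time: 15.7
tool_pos: [0.4993, -0.0872, 0.1702]
orientation: [-3.141, 0.001, -3.114]
wrist_force: [0.4, -0.5, -0.4]
grip_width: 0.0518
gripper_force: 0.0
```

Emit:
step_arm(
  deltas="1 0 0 0 0;1 0 0 0 0;1 0 0 -0.06 0;1 0 0 -0.12 0;1 0 0 -0.2 0",
)

```text
time: 16.32
tool_pos: [0.4986, -0.087, 0.3204]
orientation: [3.141, -0.002, -3.114]
wrist_force: [2.3, -0.3, 1.0]
grip_width: 0.0856
gripper_force: 0.0
```

Run:
```python
from h import *
s=ctrl.read_state();print(s['time'],s['tool_pos'],s['orientation'],s['wrist_force'],s['grip_width'])
for n in("scene","side"):
    im=camera(n); cv2.imwrite(f"pics/{n}5.png",im); c=cam(n)
    h=cv2.cvtColor(im,cv2.COLOR_BGR2HSV)
    lo=proj(c,[.52,-.087,.07]); hi=proj(c,[.52,-.087,.24]); print(n,lo.round(1),hi.round(1))
    # difference with first image (brush absent there)
    d=cv2.absdiff(im,cv2.imread(f"pics/{n}0.png")).max(2)
    x0,x1=int(min(lo[0],hi[0]))-40,int(max(lo[0],hi[0]))+40; 
    for v in range(int(hi[1])-6,int(lo[1])+8,6):
        xs=np.nonzero(d[v,x0:x1]>25)[0]+x0; print(v,(xs.min(),xs.max(),len(xs)) if len(xs) else None)
```

```text
16.325 [ 0.49863468 -0.08701156  0.32044854] [ 3.14130606e+00 -1.53350072e-03 -3.11367710e+00] [ 2.26956241 -0.26827673  1.00469515] 0.0855611877827371
scene [264.1 184.5] [264.8 138.5]
132 None
138 (np.int64(241), np.int64(257), 16)
144 (np.int64(240), np.int64(282), 14)
150 (np.int64(273), np.int64(280), 8)
156 (np.int64(271), np.int64(278), 8)
162 (np.int64(269), np.int64(276), 8)
168 (np.int64(267), np.int64(275), 9)
174 None
180 (np.int64(264), np.int64(275), 9)
186 (np.int64(261), np.int64(278), 16)
side [259.6 232.5] [258.1 154.3]
148 (np.int64(218), np.int64(230), 13)
154 (np.int64(222), np.int64(246), 25)
160 (np.int64(238), np.int64(257), 19)
166 (np.int64(232), np.int64(249), 18)
172 (np.int64(218), np.int64(237), 14)
178 (np.int64(229), np.int64(241), 13)
184 (np.int64(232), np.int64(243), 12)
190 (np.int64(234), np.int64(245), 12)
196 (np.int64(236), np.int64(247), 12)
202 (np.int64(239), np.int64(249), 11)
208 (np.int64(224), np.int64(252), 18)
214 (np.int64(218), np.int64(254), 26)
220 (np.int64(246), np.int64(256), 11)
226 (np.int64(235), np.int64(258), 21)
232 (np.int64(230), np.int64(263), 32)
238 (np.int64(218), np.int64(264), 43)
```

```bash
cat >> h.py <<'E'
def axis2(sp,dp):
    """axis line from 2 px points in scene, 2 in side: returns f(z)->xyz, lean"""
    N=[];D=[]
    for n,(p,q) in(("scene",sp),("side",dp)):
        c=cam(n); o,d1=ray(c,*p); _,d2=ray(c,*q); m=np.cross(d1,d2); m/=np.linalg.norm(m); N.append(m);D.append(m@o)
    u=np.cross(*N); u/=np.linalg.norm(u); u*=np.sign(u[2])
    f=lambda z: np.linalg.solve(np.array(N+[[0,0,1]]),D+[z])
    return f,u
E
python3 - <<'E'
from h import *
f,u=axis2(((276.5,150),(271,168)),((235,178),(251,220)))
print(u,np.degrees(np.arccos(u[2])),np.degrees(np.arctan2(u[1],u[0])))
for z in(.01,.07,.19,.21): print(f(z).round(4))
print("end",(f(.012)+u*.21).round(4))
c=cam("scene");print(proj(c,f(.012)+u*.21)); c=cam("side");print(proj(c,f(.012)+u*.21))
E
```

```text
[-0.26019639 -0.01691969  0.96540746] 15.114327259555411 -176.2794881810497
[ 0.5289 -0.0867  0.01  ]
[ 0.5128 -0.0878  0.07  ]
[ 0.4804 -0.0899  0.19  ]
[ 0.475  -0.0902  0.21  ]
end [ 0.4738 -0.0903  0.2147]
[279.30904358 140.80676646]
[233.27720191 173.47765501]
```

Emit:
step_arm(
  deltas="1 0.023 -0.003 0.05 0;1 0.023 -0.003 0.1 0;1 0.023 -0.003 0.15 0;1 0.023 -0.003 0.173 0;1 0.023 -0.003 0.173 0",
)

```text
time: 17.05
tool_pos: [0.4815, -0.0897, 0.1895]
orientation: [3.141, -0.001, -3.114]
wrist_force: [0.1, -1.0, -0.2]
grip_width: 0.0854
gripper_force: 0.0
```

Emit:
step_arm(
  deltas="-1 0 0 0 0;-1 0 0 0 0;-1 0 0 0 0;-1 0 0 0 0;-1 0 0 0 0",
)

```text
time: 17.68
tool_pos: [0.482, -0.0897, 0.1903]
orientation: [3.141, 0.0, -3.114]
wrist_force: [-0.8, 1.0, 3.3]
grip_width: 0.0169
gripper_force: 58.4
```

Emit:
step_arm(
  deltas="-1 -0.008 0 -0.003 0;-1 -0.016 0 -0.006 0;-1 -0.024 0 -0.007 0;-1 -0.032 0 -0.008 0;-1 -0.032 0 -0.008 0",
)

```text
time: 18.3
tool_pos: [0.5063, -0.0891, 0.1959]
orientation: [-3.142, -0.0, -3.114]
wrist_force: [-4.0, 0.2, 0.9]
grip_width: 0.0168
gripper_force: 59.0
```

Emit:
step_arm(
  deltas="-1 0.004 0 -0.04 0;-1 0.004 0 -0.1 0;-1 0.004 0 -0.16 0;-1 0.004 0 -0.18 0;-1 0.004 0 -0.18 0",
)

```text
time: 18.92
tool_pos: [0.5039, -0.0894, 0.3322]
orientation: [-3.141, 0.004, -3.114]
wrist_force: [-0.4, 1.0, -1.4]
grip_width: 0.0168
gripper_force: 58.9
```

Run:
```python
from h import *
s=ctrl.read_state();t=np.array(s['tool_pos']);print(s['time'],t,s['orientation'],s['wrist_force'],s['grip_width'])
for n in("scene","side"):
    im=camera(n); cv2.imwrite(f"pics/{n}6.png",im); c=cam(n)
    lo=proj(c,t+[.01,0,-.185]); hi=proj(c,t+[0,0,-.02]); print(n,lo.round(1),hi.round(1))
    d=cv2.absdiff(im,cv2.imread(f"pics/{n}0.png")).max(2)
    xa=int((lo[0]+hi[0])/2)
    for v in range(int(hi[1]),int(lo[1])+8,4):
        xs=np.nonzero(d[v,xa-25:xa+25]>25)[0]+xa-25; print(v,(int(xs.min()),int(xs.max()),len(xs)) if len(xs) else None)
```

```text
18.925 [ 0.50389302 -0.08942556  0.3321788 ] [-3.1407425   0.0036727  -3.11368547] [-0.41316256  0.99056435 -1.44940215] 0.01679403434205907
scene [266.  163.6] [270.4 114.1]
114 (267, 277, 11)
118 (266, 273, 8)
122 (266, 273, 8)
126 (265, 272, 8)
130 (265, 271, 7)
134 (264, 270, 7)
138 (243, 270, 22)
142 (251, 269, 15)
146 (255, 269, 9)
150 (261, 269, 9)
154 (260, 268, 9)
158 None
162 None
166 None
170 None
side [256.3 201. ] [248.3 115.8]
115 (243, 258, 16)
119 (243, 254, 11)
123 (244, 255, 12)
127 (244, 255, 11)
131 (244, 256, 13)
135 (246, 257, 11)
139 (246, 258, 13)
143 (247, 258, 12)
147 (248, 259, 12)
151 (227, 260, 23)
155 (227, 259, 32)
159 (236, 261, 26)
163 (248, 262, 14)
167 (228, 262, 32)
171 (255, 264, 10)
175 (252, 265, 14)
179 (253, 266, 14)
183 (254, 266, 13)
187 (255, 267, 13)
191 (255, 268, 14)
195 (256, 267, 12)
199 (258, 266, 9)
203 None
207 (227, 228, 2)
```

Run:
```python
from h import *
f,u=axis2(((269.5,118),(264.3,152)),((249.4,123),(261.2,189)))
s=ctrl.read_state();t=np.array(s['tool_pos'])
print(t,u,np.degrees(np.arccos(u[2])),f(t[2]),f(t[2]-.185))
b=cam("side")
for v in(199,201,203): print(ony(b,262,v,-.09))
y=s['orientation'][2]; tipoff=f(t[2]-.182)-f(t[2]); print(tipoff)
g=np.array([.467,.048])-tipoff[:2]
plan([([g[0],g[1],t[2]],y)])
```

```text
[ 0.50324019 -0.08928149  0.33017107] [-0.15477551 -0.05301094  0.98652642] 9.416032128523806 [ 0.49983872 -0.09386969  0.33017107] [ 0.52886325 -0.08392872  0.14517107]
[ 0.52476958 -0.09        0.14918751]
[ 0.52471966 -0.09        0.14478039]
[ 0.52466939 -0.09        0.14034224]
[ 0.02855387  0.00977976 -0.182     ]
dist 0.143 turn -0.0 | 0.0816 0.1723 0.0 -0.0
```

Emit:
step_arm(
  deltas="-1 0.026 0.06 0 0;-1 0.051 0.12 0 0;-1 0.075 0.181 0 0;-1 0.075 0.181 0 0;-1 0.075 0.181 0 0",
)

```text
time: 19.65
tool_pos: [0.4429, 0.0449, 0.3302]
orientation: [-3.141, -0.001, -3.113]
wrist_force: [0.2, 0.3, -1.4]
grip_width: 0.017
gripper_force: 59.0
```

Run:
```python
from h import *
s=ctrl.read_state();t=np.array(s['tool_pos']);print(s['time'],t)
for n in("scene","side"):
    im=camera(n); cv2.imwrite(f"pics/{n}7.png",im); c=cam(n)
    tip=proj(c,t+[.025,.004,-.184]); hi=proj(c,t+[.004,0,-.03]); rim=proj(c,[.467,.048,.075]);print(n,tip.round(1),hi.round(1),rim.round(1))
    d=cv2.absdiff(im,cv2.imread(f"pics/{n}0.png")).max(2)
    xa=int((tip[0]+hi[0])/2)
    for v in range(int(hi[1]),int(tip[1])+8,5):
        xs=np.nonzero(d[v,xa-22:xa+22]>25)[0]+xa-22; print(v,(int(xs.min()),int(xs.max()),len(xs)) if len(xs) else None)
    # pot rim bright ring
    i0=cv2.imread(f"pics/{n}0.png"); x,y=int(rim[0]),int(rim[1]); g=i0[y-22:y+22,x-26:x+26]
    m=((g.max(2).astype(int)-g.min(2)<30)&(g.max(2)>60)).astype(np.uint8)
    k=cv2.findContours(m,cv2.RETR_EXTERNAL,cv2.CHAIN_APPROX_NONE)[0]; k=max(k,key=cv2.contourArea); print("pot bbox",np.array(cv2.boundingRect(k))+[x-26,y-22,0,0])
```

```text
19.65 [0.44289563 0.04487217 0.3302053 ]
scene [303.8 189.8] [315.1 141.1] [302.1 207.9]
141 (313, 320, 8)
146 (311, 318, 8)
151 (310, 317, 8)
156 (309, 316, 8)
161 (308, 315, 8)
166 (306, 314, 9)
171 (303, 313, 11)
176 (303, 312, 10)
181 (301, 310, 10)
186 (301, 309, 9)
191 None
196 None
pot bbox [287 200  30  29]
side [211.9 170.4] [194.2 100.4] [214.3 199.1]
100 (188, 198, 11)
105 (189, 198, 10)
110 (190, 199, 10)
115 (190, 201, 11)
120 (193, 203, 11)
125 (194, 204, 11)
130 (195, 205, 11)
135 (191, 207, 14)
140 (188, 208, 21)
145 (199, 220, 18)
150 (200, 224, 24)
155 (201, 213, 13)
160 (203, 214, 12)
165 (204, 216, 13)
170 (216, 224, 9)
175 (202, 203, 2)
pot bbox [198 192  37  29]
```

Emit:
step_arm(
  deltas="-1 0 0 0.04 0;-1 0 0 0.08 0;-1 0 0 0.12 0;-1 0 0 0.15 0;-1 0 0 0.162 0",
)

```text
time: 20.38
tool_pos: [0.4427, 0.044, 0.2079]
orientation: [-3.141, -0.002, -3.115]
wrist_force: [0.0, 0.7, -0.7]
grip_width: 0.0163
gripper_force: 59.0
```

Emit:
step_arm(
  deltas="-1 0 0 0 0;-1 0 0 0 0;-1 0 0 0 0;-1 0 0 0 0;-1 0 0 0 0",
)

```text
time: 21.0
tool_pos: [0.443, 0.045, 0.2097]
orientation: [-3.142, 0.0, -3.113]
wrist_force: [-0.1, 0.3, -0.1]
grip_width: 0.0167
gripper_force: 59.0
```

Run:
```python
from h import *
s=ctrl.read_state();t=np.array(s['tool_pos']);print(s['time'],t,s['wrist_force'],s['moment'])
for n in("scene","side"):
    im=camera(n); cv2.imwrite(f"pics/{n}8.png",im); c=cam(n)
    a=proj(c,t+[.004,0,-.03]);b=proj(c,t+[.025*.7,.002,-.184*.7]);print(n,a.round(1),b.round(1))
    d=cv2.absdiff(im,cv2.imread(f"pics/{n}0.png")).max(2); xa=int((a[0]+b[0])/2)
    for v in range(int(a[1]),int(b[1])+4,6):
        xs=np.nonzero(d[v,xa-20:xa+20]>25)[0]+xa-20; print(v,(int(xs.min()),int(xs.max()),len(xs)) if len(xs) else None)
```

```text
21.0 [0.44296672 0.04496746 0.20969378] [-0.09837248  0.33649513 -0.07290933] [ 0.00592681  0.00448437 -0.05791901]
scene [311.  177.4] [304.1 205.5]
177 (308, 317, 10)
183 (307, 314, 8)
189 (305, 312, 8)
195 (303, 311, 9)
201 (303, 309, 7)
207 (313, 313, 1)
side [200.8 158.8] [211.3 197.8]
158 (194, 204, 10)
164 (198, 206, 8)
170 (198, 225, 21)
176 (200, 208, 9)
182 (204, 211, 8)
188 (203, 212, 10)
194 (202, 213, 12)
200 (199, 215, 5)
```

Emit:
step_arm(
  deltas="-1 0 0 -0.04 0;-1 0 0 -0.09 0;-1 0 0 -0.14 0;-1 0 0 -0.162 0;-1 0 0 -0.162 0",
)

```text
time: 21.72
tool_pos: [0.4433, 0.045, 0.3319]
orientation: [3.141, 0.002, -3.114]
wrist_force: [-0.4, -0.1, -1.2]
grip_width: 0.0166
gripper_force: 59.0
```

Emit:
step_arm(
  deltas="-1 -0.024 -0.061 0 0;-1 -0.047 -0.122 0 0;-1 -0.07 -0.183 0 0;-1 -0.07 -0.183 0 0;-1 -0.07 -0.183 0 0",
)

```text
time: 22.35
tool_pos: [0.4989, -0.0907, 0.33]
orientation: [3.141, -0.002, -3.114]
wrist_force: [0.2, -0.2, -1.0]
grip_width: 0.0165
gripper_force: 59.1
```

Run:
```python
from h import *
s=ctrl.read_state();t=np.array(s['tool_pos']);print(s['time'],t)
for n in("scene","side"):
    im=camera(n); cv2.imwrite(f"pics/{n}9.png",im); c=cam(n)
    tip=proj(c,t+[.025,.004,-.184]); hi=proj(c,t+[.004,0,-.03]); print(n,tip.round(1),hi.round(1))
    d=cv2.absdiff(im,cv2.imread(f"pics/{n}0.png")).max(2); xa=int((tip[0]+hi[0])/2)
    for v in range(int(hi[1]),int(tip[1])+6,6):
        xs=np.nonzero(d[v,xa-22:xa+22]>25)[0]+xa-22; print(v,(int(xs.min()),int(xs.max()),len(xs)) if len(xs) else None)
```

```text
22.35 [ 0.49889746 -0.09071623  0.33004437]
scene [263.2 165.4] [270.4 117.6]
117 (268, 275, 8)
123 (267, 274, 8)
129 (266, 273, 8)
135 (244, 272, 10)
141 (250, 271, 16)
147 (263, 270, 8)
153 (254, 270, 12)
159 None
165 None
side [260.9 199.6] [248.2 123.4]
123 (241, 252, 12)
129 (242, 253, 12)
135 (243, 254, 11)
141 (244, 255, 12)
147 (245, 256, 12)
153 (232, 257, 24)
159 (236, 257, 22)
165 (236, 259, 24)
171 (252, 261, 8)
177 (250, 263, 14)
183 (251, 264, 14)
189 (252, 265, 14)
195 (253, 265, 13)
201 (257, 263, 7)
```

Emit:
step_arm(
  deltas="-1 0 0 0.04 0;-1 0 0 0.08 0;-1 0 0 0.12 0;-1 0 0 0.15 0;-1 0 0 0.165 0",
)

```text
time: 23.08
tool_pos: [0.4987, -0.0898, 0.2063]
orientation: [3.141, -0.001, -3.112]
wrist_force: [-0.6, -0.7, -0.0]
grip_width: 0.0167
gripper_force: 59.0
```

Emit:
step_arm(
  deltas="-1 0 0 0.006 0;-1 0 0 0.01 0;-1 0 0 0.01 0;-1 0 0 0.01 0;-1 0 0 0.01 0",
)

```text
time: 23.7
tool_pos: [0.4993, -0.0909, 0.2]
orientation: [-3.142, 0.0, -3.114]
wrist_force: [-0.3, -0.1, -0.7]
grip_width: 0.0166
gripper_force: 59.1
```

Emit:
step_arm(
  deltas="-1 0 0 0.004 0;-1 0 0 0.005 0;-1 0 0 0.005 0;1 0 0 0.005 0;1 0 0 0.005 0",
)

```text
time: 24.32
tool_pos: [0.4993, -0.0908, 0.1961]
orientation: [-3.142, 0.0, -3.114]
wrist_force: [0.8, 0.2, 0.2]
grip_width: 0.0521
gripper_force: 0.0
```

Emit:
step_arm(
  deltas="1 0 0 0 0;1 0 0 0 0;1 0 0 -0.05 0;1 0 0 -0.1 0;1 0 0 -0.17 0",
)

```text
time: 24.95
tool_pos: [0.4988, -0.0907, 0.324]
orientation: [3.141, -0.001, -3.114]
wrist_force: [1.4, -0.4, -0.0]
grip_width: 0.0853
gripper_force: 0.0
```

Emit:
step_arm(
  deltas="1 0.1 0 -0.03 0;1 0.15 0 -0.03 0;1 0.15 0 -0.03 0;1 0.15 0 -0.03 0;1 0.15 0 -0.03 0",
)

```text
time: 25.58
tool_pos: [0.3875, -0.0939, 0.3453]
orientation: [3.141, -0.001, -3.113]
wrist_force: [-1.1, -0.4, -1.1]
grip_width: 0.0854
gripper_force: 0.0
```

Run:
```python
from h import *
s=ctrl.read_state();t=np.array(s['tool_pos']);print(s['time'],t,s['wrist_force'],s['grip_width'])
for n in("scene","side"):
    im=camera(n); cv2.imwrite(f"pics/{n}10.png",im)
    i0=cv2.imread(f"pics/{n}0.png"); d=cv2.absdiff(im,i0).max(2)
    d5=cv2.absdiff(im,cv2.imread(f"pics/{n}5.png")).max(2)
    c=cam(n); a=proj(c,[.48,-.09,.19]);b=proj(c,[.513,-.088,.07]); xa=int((a[0]+b[0])/2); print(n)
    for v in range(int(a[1])-6,int(b[1])+4,6):
        xs=np.nonzero(d[v,xa-20:xa+20]>25)[0]+xa-20; print(v,(int(xs.min()),int(xs.max()),len(xs)) if len(xs) else None)
    r=proj(c,[.467,.048,.04]).astype(int); print("pot diff",(d[r[1]-25:r[1]+25,r[0]-22:r[0]+22]>40).sum())
    k=proj(c,[.487,-.276,.09]).astype(int); s1=cv2.imread("pics/s1.png") if n=="side" else i0
    print("switch diff",(cv2.absdiff(im,s1).max(2)[k[1]-20:k[1]+25,k[0]-25:k[0]+25]>40).sum())
```

```text
25.575 [ 0.38748393 -0.09392694  0.34532182] [-1.10637052 -0.40335948 -1.07893076] 0.08542177276172092
scene
142 (251, 277, 13)
148 (257, 277, 8)
154 (269, 276, 8)
160 (268, 274, 7)
166 (269, 273, 5)
172 (266, 271, 6)
178 (265, 267, 3)
184 (261, 270, 10)
pot diff 299
switch diff 159
side
179 (237, 248, 12)
185 (239, 250, 12)
191 (240, 251, 12)
197 (242, 253, 12)
203 (243, 254, 12)
209 (245, 255, 11)
215 (247, 257, 11)
221 (248, 253, 6)
227 (253, 259, 7)
233 (238, 263, 25)
pot diff 0
switch diff 430
```

Run:
```python
from h import *
f,u=axis2(((273.2,150),(269,170)),((242.5,179),(252,215)))
print(np.degrees(np.arccos(u[2])),f(.012),f(.07))
k=proj(cam("side"),[.487,-.276,.09]).astype(int)
for p in("side0","s1","side10"):
    m=(cv2.imread(f"pics/{p}.png")[k[1]-25:k[1]+25,k[0]-25:k[0]+25].max(2)<45).astype(np.uint8)
    M=cv2.moments(m,True); print(p,m.sum(),M["m10"]/M["m00"],M["m01"]/M["m00"],np.nonzero(m)[0].min(),np.nonzero(m[ :12].any(0))[0][[0,-1]] if m[:12].any() else None)
```

```text
11.253698825146154 [ 0.52586293 -0.08293306  0.012     ] [ 0.51460218 -0.08546006  0.07      ]
side0 893 26.552071668533035 34.97760358342665 18 None
s1 851 23.977673325499413 35.149236192714454 15 None
side10 831 24.13598074608905 35.333333333333336 15 None
```

```bash
python3 -c "
from workcell import finish_job
print(finish_job())"
```

```text
the job is handed in; nothing more can be done
None
```

The job is handed in; no verdict came back, but my last camera and force readings had the switch on, the brush dipped and standing released in the well (leaning about 11°), and the pot unmoved, at about 26 s of 70 s; I did not re-measure the bystanders.

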